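# Secure the feeder trough's pin with its spring cotter and switch the feeder on

### The arm

A 6-joint arm with a two-finger parallel gripper is mounted at the origin on the work surface. World frame = base frame: x ahead of the robot, y to its left, z up, the work surface at z = 0. Lengths are in mm, angles in rad, forces in N, time in s.
With the tool pointing down it reaches from about 275 to 825 mm from the base axis. Payload 4.9 kg.
Tool frame: the origin (TCP) lies at the very end of the fingers, on their centre line; the grasp point (between the pads) lies 19 mm behind it; z points along the fingers, y is the line along which they close (so a half turn about z gives the same grasp; the last joint's range is limited). The gripper opens to 85 mm and grips with 20 to 120 N. Pads are 22 mm wide; open, the fingers measure 114 mm over their backs; the gripper's body (76 mm by 85 mm) begins 54 mm behind the grasp point. The pads swing forward as they close: fully open they stand 13 mm farther back than shut.
Start: joints at [-1.454, 0.326, -0.193, 1.052, 0, 1.437], TCP at [136.51, -532.807, 231.281] pointing down, gripper open.
Joint ranges: [-2.65, 2.65], [-0.97, 1.79], [-1.3, 1.35], [-1.93, 2.1], [-1.47, 1.37], [-3.14, 3.14]. Speed limits (rad/s): [2.57, 2.57, 3.14, 3.14, 3.14, 3.14].

### API

Orientations are given as [roll, pitch, yaw] about the fixed x, y, z axes, in that order (R = Rz(yaw) Ry(pitch) Rx(roll)).
In Python, from bench import bot, solve_ik, imaging gives the robot as it stands. Calls block until the motion is done:
- bot.move_ptp(position, orientation): joint-space move of the TCP to a pose.
- bot.movel(position, rot=None, max_speed=150, threshold=None): straight line of the TCP; rot=None keeps the orientation; max_speed is the mean speed in mm/s. With threshold (N) it stops when the force on the tool has changed by that much, and returns True; else False.
- bot.move_j(angles): joint-space move.
- bot.grip(opening, effort=None): opening from 0.0 (shut) to 1.0 (fully open); effort is the grip in N (None keeps the last); returns when the fingers have stopped.
- bot.dwell(seconds).
- solve_ik(position, orientation): joint angles nearest the present ones, or None.
- bot.get_state(): the state.
- imaging.capture(name): name is "scene" or "top"; returns the picture (384x512x3 uint8, blue, green, red); there is no depth.
- imaging.camera_model(name): a dict with "K" (3x3 intrinsics, pixels), "k1" (the pictures are not rectified: a ray, as slopes to the right and down, at radius r is drawn at 1 + k1 r^2 times it, then the intrinsics apply), "position" and "rotation" of the camera in the world. Camera axes: x right, y up, looking along -z (the intrinsics and any distortion apply to the point x, -y, -z); pixel columns grow to the right and rows downward; lengths in mm; the calibration is good to about 2 mm. A picture is of the moment at which its call begins. camera_model takes no time and is no camera call.
A pose or a line that the arm cannot do raises bot.IKError and nothing moves.
- bot.sign_off(): hands the job in; it is judged then, once.
The state is a dict: "t": time; "qpos": joint angles; "joint_velocities": joint speeds; "effort": joint torques, N m; "tcp_pos": TCP position; "orientation": TCP orientation; "contact_force": force on the tool from outside, world axes, zero at the start; "wrist_torque": the same for the moment, N m; "opening": opening from 0.0 (shut) to 1.0 (fully open); "gripper_force": force on a finger pad.
Only numpy, scipy, OpenCV 4.12 (cv2) and the standard library are available. Lean on these libraries where they do the work, as an engineer would, in place of code of your own. Each camera call takes 0.05 s, during which the arm holds its last target. There are 200 camera calls.

### The job

The feeder trough is back on its hinge pin after cleaning and the spring cotter has been started in the pin's cross hole: push the cotter fully home, until its bow snaps round the pin. Then switch the feeder on: lift the locking collar on the control station's toggle lever, swing the lever right over to the other side and let the collar drop back down so that it locks there. Leave the other things on the table where they are.

Things in the scene. Friction and masses are not known exactly. Their poses are not given: they have to be found in the camera images.
- cotter_head (a point): Crown of the round eye of the spring cotter (R-clip of bare 5 mm steel wire, 98 mm long, 25 mm wide) standing in the hinge pin's cross hole. z: up along the straight leg; x: along the pin, to its free end; y: in the clip's plane. The straight leg is 10 mm to the +y side, the wavy spring leg to -y. The crown is 76 to 83 mm from the pin's axis along z at the start, 42 mm when home.
- cotter (a joint): Travel of the cotter into the cross hole in m: 0 to 0.006 at the start (the leg's tip just through the pin), 0.040 fully home, against its stop. The push along the leg rises to about 12 N at 0.016, where the spring leg's throat passes the pin's widest part; then the bow snaps round the pin and draws the cotter home. Let go earlier, it stays part way.
- bow (a joint): Angle in rad by which the cotter's spring leg is sprung open: about 0 at rest (outside the pin, and again once its bow has snapped round the pin), up to about 0.15 while its throat passes over the pin.
- pin_end (a point): Centre of the free end of the feeder's hinge pin: horizontal, dark steel, 24 mm thick, axis 115 mm above the table, in two grey lugs (tops 22 mm above the axis). x: out along the pin; z: up. Cotter 16.5 mm back from this end. On the +y side a steel trough, 130 mm wide, rim 158 mm above the table, begins 60 mm from the axis, with a gate plate 180 mm high across it farther off. All fixed to the table.
- collar_grip (a point): Centre of the toggle's locking collar: straight steel sleeve, 26 mm thick, 52 mm long (28 mm of it below this point), sliding on the lever; a 10 mm rod end sticks out 8 mm above it. z: along the lever, away from the pivot; y: along the lever's hinge. It is 68 mm from the pivot with the collar down; 133 mm above the table at the start.
- lever_pivot (a point): Pivot of the toggle lever, in the middle of the top of the control station (grey box 120 x 130 mm, 70 mm high, fixed to the table). z: up; y: along the lever's hinge; x: the way the lever must swing. A steel gate with cheeks stands round the lever's foot, up to 49 mm above this point and 16 mm to either side along y.
- lever (a joint): Swing of the toggle lever in rad: 0 off, leaning 0.4 rad from vertical to lever_pivot's -x side; 0.8 on, leaning 0.4 rad to the +x side. Let go with the collar lifted it falls to the nearer end. With the collar down the gate stops it after about 0.03 rad.
- collar (a joint): Lift of the locking collar along the lever in m: 0 down, 0.018 at its stop. Spring and weight press it down with 4.5 N (down) to 9 N (up). Lifted by 0.009 or more it clears the gate and the lever can swing; it must stay lifted until the lever is past the middle.
- carton: Bystander: open cardboard carton 150 x 110 x 85 mm with a block of paper labels in it; origin at the centre of its underside.
- tape_stand: Bystander: black tape dispenser 150 x 55 mm, 88 mm high; origin at the centre of its underside.
- measure: Bystander: open steel measuring cup, 84 mm in diameter, 85 mm high; origin at the centre of its underside.
- sprayer: Bystander: white bottle 64 mm in diameter, 170 mm high; origin at the centre of its underside.
- pin (a joint): Turn of hinge pin and cotter together about the pin's axis in rad: 0 with the cotter upright, positive leans its head to pin_end's -y side; -0.35 to 0.35 at the start, stops at 0.6 either way. It turns stiffly (0.1 N m of friction), so a push that is not along the leg turns it.
There are look-alikes about, which are no part of the job. Of the things like the part that bears collar_grip, leave any that is orange or yellow; of the rest the smaller one is meant.

How it is judged (in metres and radians):
On the way, in this order (a step that is already met when the one before it is completed fails the run):
1. the cotter is pushed home and its bow has snapped round the pin, the toggle still off (value of joint cotter above 0.036 m and value of joint bow below 0.06 rad and value of joint lever below 0.1 rad), for 0.2 s.
2. the toggle lever is right over on the other side with its collar down (value of joint lever above 0.74 rad and value of joint collar below 0.003 m), for 0.2 s.
At the end, for the whole second after the job is handed in: The cotter is home to within 4 mm with its bow closed round the pin (sprung open by less than 0.06 rad), the toggle lever is within 0.06 rad of its on end with the collar down to within 3 mm, and the carton, tape dispenser, measuring cup and bottle stand upright within 30 mm of where they were (all of step 2 and value of joint cotter above 0.036 m and value of joint bow below 0.06 rad and distance of each of carton, tape_stand, measure, sprayer from where it was at the start of the episode below 0.03 m and angle between each of carton, tape_stand, measure, sprayer's own z axis and vertical below 0.2 rad); the robot touches nothing.
It fails at once if a bystander is pushed away or knocked over (distance of any of carton, tape_stand, measure, sprayer from where it was at the start of the episode above 0.03 m or angle between any of carton, tape_stand, measure, sprayer's own z axis and vertical above 0.4 rad).
It also fails if it takes over 46 s, if anything falls off the work surface, if the arm or the gripper's body presses on something with over 40 N, if the wrist force passes 120 N, or if a joint passes its speed limit or range.

## Working session

There is one attempt and no reset: what is moved stays moved. The work goes in short steps, each a Python script; the robot and the scene stay as the last script left them, time stands still between calls to the robot, and variables do not carry over. Pictures are saved under pics/ and viewed, at most 10 in all, crops included, and the job is handed in when it is done.

```bash
mkdir -p pics; ls; python3 - <<'E'
from bench import bot, imaging
import cv2,numpy as np
for n in ("scene","top"):
    im=imaging.capture(n); cv2.imwrite(f"pics/{n}0.png",cv2.resize(im,(800,600),interpolation=cv2.INTER_CUBIC))
    cv2.imwrite(f"pics/{n}0_raw.png",im)
    m=imaging.camera_model(n); print(n,{k:np.round(v,3).tolist() for k,v in m.items()})
E
```

```text
pics
scene {'K': [[380.849, 0.0, 258.486], [0.0, 380.849, 188.599], [0.0, 0.0, 1.0]], 'k1': -0.079, 'position': [990.38, 241.748, 1205.087], 'rotation': [0.487, 0.001, 2.131]}
top {'K': [[458.959, 0.0, 261.013], [0.0, 458.959, 207.913], [0.0, 0.0, 1.0]], 'k1': 0.035, 'position': [333.524, -70.915, 1264.127], 'rotation': [0.121, -0.02, -1.544]}
```

View pics/scene0.png

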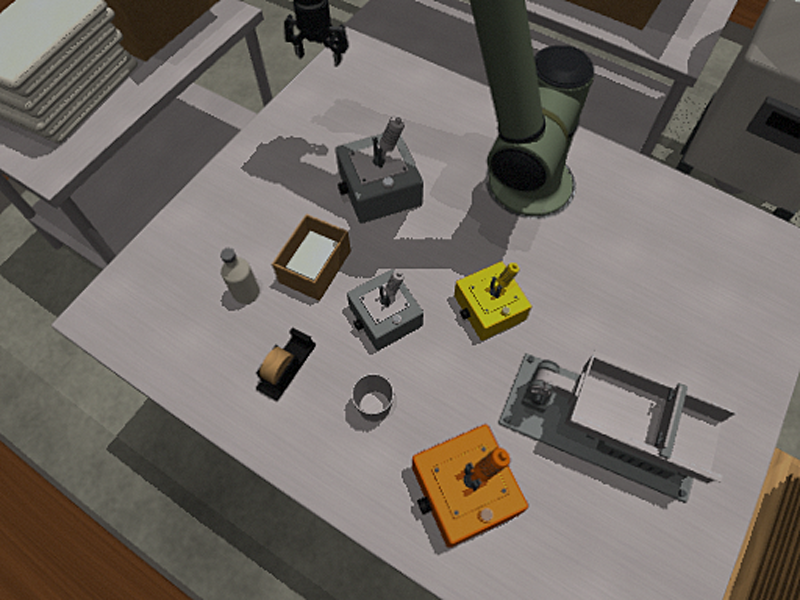

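View pics/top0.png

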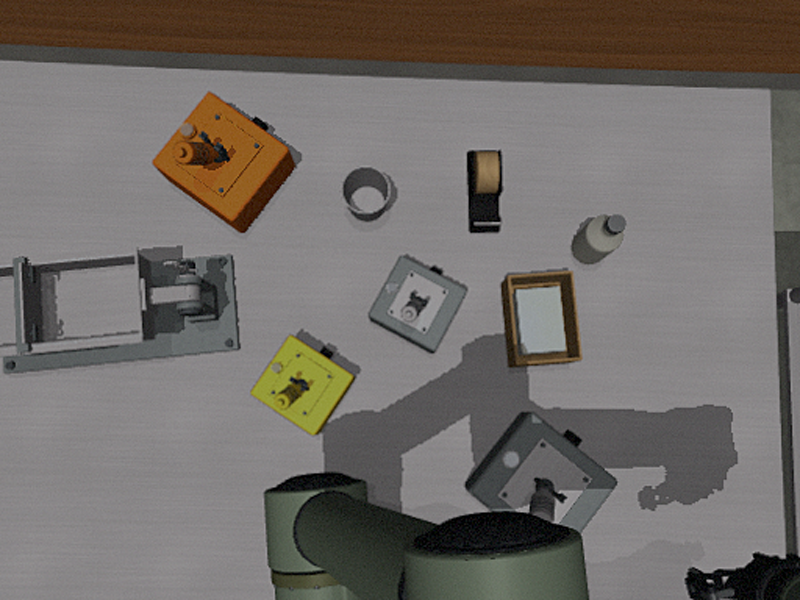

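```bash
cat > h.py <<'E'
import numpy as np, cv2
from scipy.spatial.transform import Rotation as R
from bench import bot, imaging, solve_ik
def cam(n):
    m=imaging.camera_model(n); return m,R.from_euler('xyz',m["rotation"]).as_matrix() if np.ndim(m["rotation"])==1 else np.array(m["rotation"])
def ray(n,p):
    m,r=cam(n);K=np.array(m["K"]);d=np.array([(p[0]-K[0,2])/K[0,0],(p[1]-K[1,2])/K[1,1]])
    u=d.copy()
    for _ in range(20): u=d/(1+m["k1"]*(u@u))
    v=r@np.array([u[0],-u[1],-1]); return np.array(m["position"]),v/np.linalg.norm(v)
def proj(n,P):
    m,r=cam(n);K=np.array(m["K"]);c=r.T@(np.array(P,float)-m["position"]);u=np.array([c[0],-c[1]])/-c[2]
    return K[:2,:2]@(u*(1+m["k1"]*(u@u)))+K[:2,2]
def tri(ps,pt):
    o1,d1=ray("scene",ps);o2,d2=ray("top",pt)
    t=np.linalg.lstsq(np.c_[d1,-d2],o2-o1,rcond=None)[0];a=o1+t[0]*d1;b=o2+t[1]*d2
    return (a+b)/2,np.linalg.norm(a-b)
def atz(n,p,z):
    o,d=ray(n,p);return o+d*(z-o[2])/d[2]
def crop(im,x0,y0,w,h,s):
    c=cv2.resize(im[y0:y0+h,x0:x0+w],None,fx=s,fy=s,interpolation=cv2.INTER_CUBIC)
    for x in range((x0+9)//10*10,x0+w,10):
        cv2.putText(c,str(x),((x-x0)*s,8),0,.3,(0,0,255),1);cv2.line(c,((x-x0)*s,10),((x-x0)*s,16),(0,0,255),1)
    for y in range((y0+9)//10*10,y0+h,10):
        cv2.putText(c,str(y),(0,(y-y0)*s),0,.3,(0,0,255),1);cv2.line(c,(20,(y-y0)*s),(26,(y-y0)*s),(0,0,255),1)
    return c
E
python3 - <<'E'
from h import *
s=cv2.imread("pics/scene0_raw.png");t=cv2.imread("pics/top0_raw.png")
a=crop(s,318,220,66,50,6);b=crop(t,86,155,66,50,6);c=crop(s,216,165,66,60,6)[:300];d=crop(t,230,160,66,60,6)[:300]
c=crop(s,218,168,66,50,6);d=crop(t,232,160,66,50,6)
cv2.imwrite("pics/m1.png",np.vstack([np.hstack([a,b]),np.hstack([c,d])]))
E
```

```text
(no output)
```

View pics/m1.png

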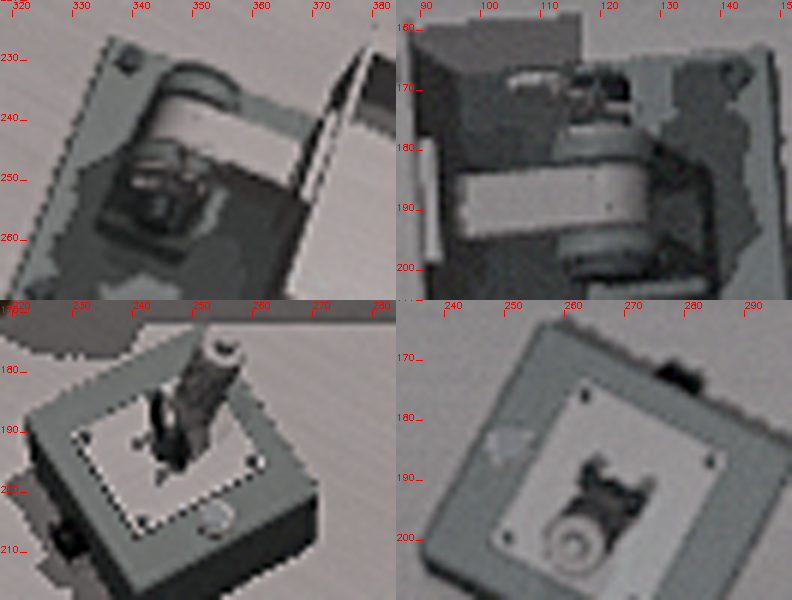

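```bash
python3 - <<'E'
from h import *
def avg(n):
    return np.mean([imaging.capture(n).astype(float) for _ in range(6)],0)
s=avg("scene");t=avg("top");np.save("s.npy",s);np.save("t.npy",t)
g=lambda i:np.clip((i/255)**.6*255*1.15,0,255).astype(np.uint8)
a=crop(g(s),330,225,40,42,10);b=crop(g(t),94,152,40,42,10)
cv2.imwrite("pics/m2.png",np.hstack([a,b]))
P,e=tri((251.5,177),(262,201)) ;print("rod top",P,e)
# plate corners at z=70?
for ps,pt in (((231,191),(263.5,176)),((261,195),(284.5,187)),((242,205),(0,0))):
  print(atz("scene",ps,70),atz("top",pt,70), tri(ps,pt) if pt[0] else 0)
for p in ((264,176),(284.5,187),(250.5,200)): print("top scr",atz("top",p,70))
for p in ((231,191),(261,195),(242,205)): print("sc scr",atz("scene",p,70))
E
```

```text
rod top [489.53248299 -95.54679017 144.84170627] 8.80117487304527
[ 538.34912504 -152.93531488   70.        ] [564.61847391 -95.19866277  70.        ] (array([ 559.69609728, -110.06847653,  144.21763677]), np.float64(37.57159706487533))
[497.56754614 -59.4459933   70.        ] [ 536.83650803 -151.36615998   70.        ] (array([ 517.69370007, -103.16514451,   86.89031904]), np.float64(98.90208779381406))
[562.26678134 -92.9798019   70.        ] [1022.32667217  626.2794881    70.        ] 0
top scr [564.65885295 -96.5203616   70.        ]
top scr [ 536.83650803 -151.36615998   70.        ]
top scr [499.58367195 -62.73797758  70.        ]
sc scr [ 538.34912504 -152.93531488   70.        ]
sc scr [497.56754614 -59.4459933   70.        ]
sc scr [562.26678134 -92.9798019   70.        ]
```

View pics/m2.png

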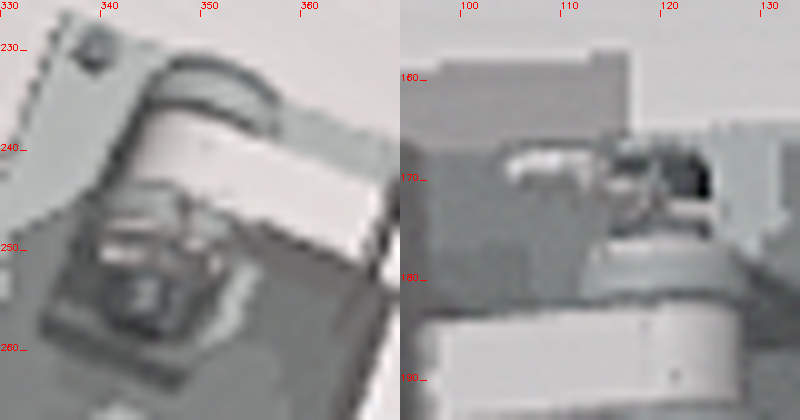

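```bash
cat > ov.py <<'E'
from h import *
def overlay(px,py,yaw,th,crown,out,S=10):
    s=np.load("s.npy");t=np.load("t.npy")
    g=lambda i:np.clip((i/255)**.6*255*1.15,0,255).astype(np.uint8)
    W=[("scene",g(s),330,218),("top",g(t),94,152)];ims=[]
    Rz=R.from_euler('z',yaw).as_matrix()
    a=np.linspace(0,2*np.pi,40)
    L=[]
    for x in (0,-16.5,-26.5): L.append((np.c_[0*a+x,12*np.cos(a),12*np.sin(a)],(0,255,255),0))
    ey=[np.c_[0*a-16.5,-10+10*np.cos(a),crown-12.5+10*np.sin(a)], np.array([[-16.5,0,crown-98],[-16.5,0,crown-12.5]])]
    Rx=R.from_euler('x',th).as_matrix()  # +th about x: z -> -y
    for e in ey: L.append((e@Rx.T,(0,0,255),1))
    for n,im,x0,y0 in W:
        c=crop(im,x0,y0,40,50,S); o=c.copy()
        for l,col,_ in L:
            q=[proj(n,Rz@v+[px,py,115]) for v in l]
            q=np.array([((u+.5-x0)*S,(v+.5-y0)*S) for u,v in q]).astype(int)
            cv2.polylines(o,[q.reshape(-1,1,2)],False,col,1)
        ims.append(o)
    cv2.imwrite(out,np.hstack(ims))
E
python3 - <<'E'
from h import *
print("pin end",atz("scene",(344.5,254),115),atz("top",(118,168),115))
v=lambda p:(p[0]*.64,p[1]*.64)
for n,ps in (("top",[(5,370),(240,348),(233,255)]),("scene",[(500,423),(527,353),(687,497)])):
    P=[atz(n,v(p),10) for p in ps]; print(n,np.round(P,1).tolist(),[np.round(np.arctan2(*(P[i]-P[0])[[1,0]]),3) for i in (1,2)],np.arctan2(*(P[1]-P[2])[[1,0]]))
print("rod",tri((255.3,176.3),(261.3,200.8)),atz("top",(261.3,200.8),162.5),atz("scene",(255.3,176.3),162.5))
from ov import overlay
p=atz("scene",(344.5,254),115)
overlay(p[0],p[1],-0.05,0,79,"pics/o1.png")
E
```

```text
pin end [552.52704927 268.41704536 115.        ] [564.90315624 273.50432988 115.        ]
top [[389.0, 595.0, 10.0], [437.6, 199.6, 10.0], [602.3, 220.8, 10.0]] [np.float64(-1.448), np.float64(-1.053)] -3.0132697193562183
scene [[602.2, 228.8, 10.0], [434.1, 205.9, 10.0], [540.7, 616.9, 10.0]] [np.float64(-3.006), np.float64(1.728)] -1.8245550849701555
rod (array([486.58756326, -89.03528113, 152.32990919]), np.float64(1.5917304198727598)) [485.53630817 -89.57923863 162.5       ] [491.14210051 -85.11292844 162.5       ]
```

View pics/o1.png

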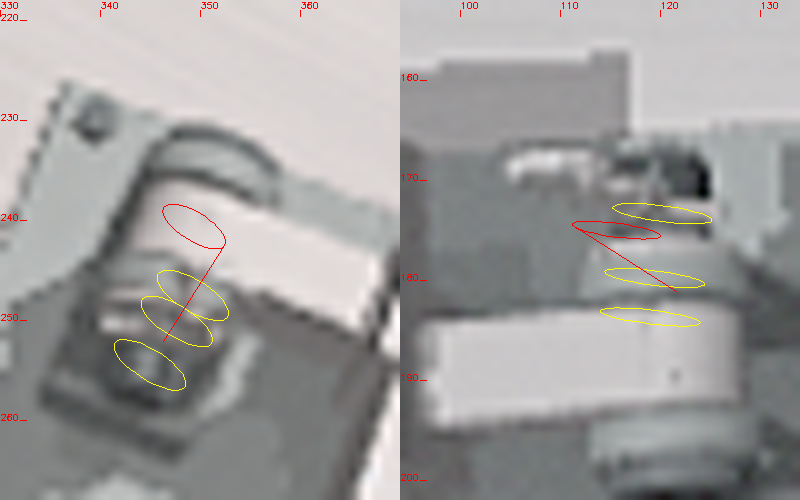

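```bash
python3 - <<'E'
from h import *
p=atz("top",(120,167),118);print(p)
from ov import overlay
overlay(p[0],p[1],0.128,-0.3,79,"pics/o2a.png",6)
overlay(p[0],p[1],0.128,0.2,79,"pics/o2b.png",6)
a,b=cv2.imread("pics/o2a.png"),cv2.imread("pics/o2b.png");o=np.vstack([a,b]);print(o.shape);cv2.imwrite("pics/o2.png",o)
E
```

```text
[567.02184611 267.79372795 118.        ]
(600, 480, 3)
```

View pics/o2.png

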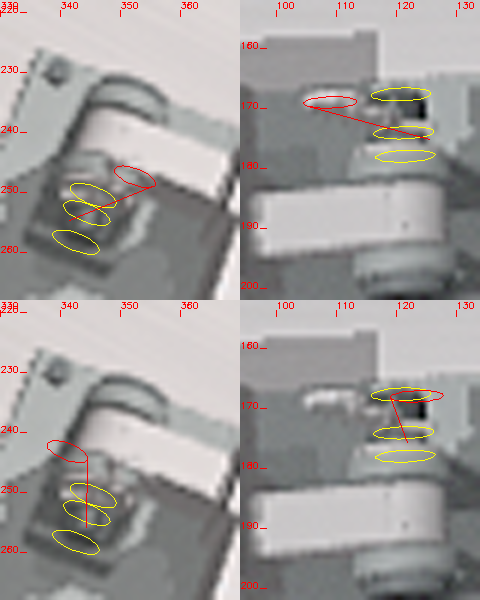

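```bash
python3 - <<'E'
from h import *
import ov
P=tri((351,249.5),(108.3,168.8));print(P)
s=np.load("s.npy");t=np.load("t.npy")
def g(i):
    i=i-20; return np.clip(i*2.2,0,255).astype(np.uint8)
a=crop(g(s),334,238,25,26,16);b=crop(g(t),102,160,25,26,16)
cv2.imwrite("pics/m3.png",np.hstack([a,b]))
E
```

```text
(array([551.79489118, 278.45727574, 169.6049541 ]), np.float64(3.2266097595277596))
```

View pics/m3.png

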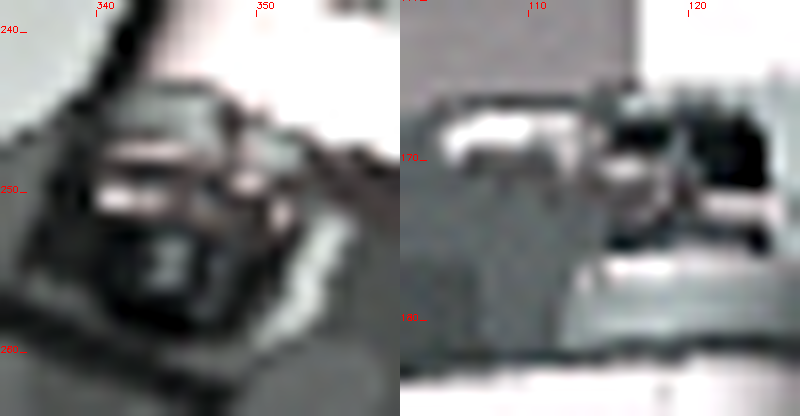

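```bash
cat > g.py <<'E'
from h import *
PE=np.array([568.5,268,115.]);YAW=.128
Rz=R.from_euler('z',YAW).as_matrix()
def W(x,y,z,th):  # clip frame -> world
    return PE+Rz@(np.array([x,0,0])+R.from_euler('x',th).apply([0,y,z]))
def ori(th,flip=False):
    zt=-(Rz@R.from_euler('x',th).apply([0,0,1])); yt=Rz@np.array([1.,0,0])*(-1 if flip else 1)
    return R.from_matrix(np.c_[np.cross(yt,zt),yt,zt]).as_euler('xyz')
def st(*k):
    s=bot.get_state();print("t%.2f"%s["t"],"tcp",np.round(s["tcp_pos"],1),"F",np.round(s["contact_force"],1),"T",np.round(s["wrist_torque"],2),"op %.3f"%s["opening"],"gf",np.round(s["gripper_force"],1));return s
E
python3 - <<'E'
from g import *
th=-.32
print(bot.get_state()["orientation"])
for f in (0,1):
    for z in (60,110): print(f,ori(th,f),solve_ik(W(-16.5,-10,z,th),ori(th,f)))
E
```

```text
[3.14148687e+00 1.08516527e-05 2.50763060e-01]
0 [3.14159265 0.32       1.69879633] [ 0.48883638  0.59287297  0.04292382  1.13731697 -0.29873248  1.94917929]
0 [3.14159265 0.32       1.69879633] [ 0.51127357  0.5784474   0.14132001  1.25696621 -0.29604894  1.9724782 ]
1 [-3.14159265 -0.32       -1.44279633] [ 0.48883638  0.59287297  0.04292382  1.13731697 -0.29873248 -1.19241336]
1 [-3.14159265 -0.32       -1.44279633] [ 0.51127357  0.5784474   0.14132001  1.25696621 -0.29604894 -1.16911446]
```

```bash
python3 - <<'E'
from g import *
th=-.32;o=ori(th)
q=bot.get_state()["qpos"]; p=bot.get_state()["tcp_pos"]
bot.movel([p[0],p[1],340],max_speed=250)
bot.move_ptp(W(-16.5,-10,170,th),o);st()
bot.grip(.45)
print(bot.movel(W(-16.5,-10,110,th),max_speed=120));st()
im=imaging.capture("scene");im2=imaging.capture("top")
cv2.imwrite("pics/m4.png",np.hstack([crop(im,314,198,66,75,6),crop(im2,80,125,66,75,6)]))
E
```

```text
t4.58 tcp [547.  308.6 279.6] F [-0.5 -0.6  0.6] T [0.3  0.02 0.01] op 1.001 gf 0.0
False
t5.76 tcp [549.1 291.  223.1] F [-0.2 -0.9 -0.5] T [ 0.29  0.04 -0.05] op 0.448 gf 0.0
```

View pics/m4.png

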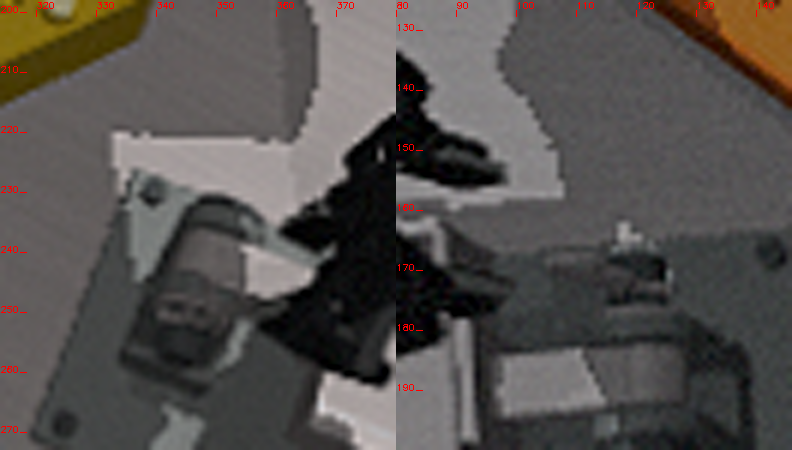

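```bash
python3 - <<'E'
from g import *
th=-.32
print(bot.movel(W(-16.5,-10,61,th),max_speed=80,threshold=5));st()
bot.grip(0,20);st();bot.dwell(.2);s=st()
p=s["tcp_pos"];print("err",np.array(p)-W(-16.5,-10,61,th))
E
```

```text
False
t6.62 tcp [551.1 275.7 176.5] F [-0.1  0.2  0.1] T [ 0.28  0.08 -0.06] op 0.450 gf 0.0
t7.02 tcp [548.8 275.4 175.9] F [-5.6  0.4  1.7] T [ 0.13  1.12 -0.36] op 0.046 gf 21.1
t7.22 tcp [548.8 275.3 175.9] F [-6.  -0.2  1.9] T [ 0.15  1.1  -0.33] op 0.045 gf 21.1
err [-2.11376378 -0.17548924 -0.15363358]
```

```bash
sed -i 's/PE=np.array(\[568.5/PE=np.array([566.3/' g.py; python3 - <<'E'
from g import *
th=-.32
bot.movel(W(-16.5,-10,61,th),max_speed=40);bot.grip(0,60);st()
for z in (52,44,38,33,30):
    h=bot.movel(W(-16.5,-10,z,th),max_speed=40,threshold=30);st()
    if h: print("stop",z);break
E
```

```text
t7.68 tcp [548.5 275.4 176.3] F [-3.  -1.   1.3] T [-0.02  0.6  -0.12] op 0.031 gf 58.8
t8.06 tcp [548.9 273.  167.4] F [-3.1  0.5  2. ] T [ 0.37  0.56 -0.13] op 0.031 gf 59.0
t8.41 tcp [549.1 270.5 158.8] F [-2.2  2.5 -4. ] T [ 0.99  0.45 -0.06] op 0.033 gf 59.0
t8.71 tcp [549.2 268.7 152.3] F [  1.5   2.8 -15. ] T [ 1.91 -0.06  0.12] op 0.027 gf 58.3
t8.98 tcp [549.4 267.5 148.4] F [ -0.6   5.  -12.8] T [2.24 0.25 0.04] op 0.030 gf 58.5
t9.23 tcp [549.5 266.9 146.1] F [ -0.4   5.8 -10.9] T [ 2.34  0.42 -0.05] op 0.033 gf 58.8
```

```bash
python3 - <<'E'
from g import *
th=-.32
print(W(-16.5,-10,30,th))
for z in (27,25):
    bot.movel(W(-16.5,-10,z,th),max_speed=40,threshold=25);s=st()
bot.grip(.25);st()
# up, shut, press on the crown gently
bot.movel(W(-16.5,-10,60,th),max_speed=100);st();bot.grip(0);
print(bot.movel(W(-16.5,-7,38,th),max_speed=40,threshold=7));st()
bot.dwell(.2);s=st()
p=np.array(s["tcp_pos"])-PE;l=R.from_euler('x',th).inv().apply(Rz.T@p);print("local",l)
E
```

```text
[549.94204996 265.83885795 146.62272815]
t9.48 tcp [549.7 266.3 143.7] F [-2.5  7.3 -7.2] T [ 2.41  0.58 -0.06] op 0.029 gf 59.2
t9.73 tcp [549.8 266.  142.4] F [-3.9  8.7 -5.5] T [ 2.36  0.82 -0.12] op 0.029 gf 59.6
t10.06 tcp [551.1 263.6 143.1] F [-0.7  0.1 -0.3] T [ 0.31  0.01 -0.04] op 0.252 gf 0.0
t10.56 tcp [548.9 275.1 175.2] F [ 0.2  0.9 -0.4] T [ 0.28 -0.01  0.03] op 0.252 gf 0.0
True
t11.40 tcp [549.3 271.2 156. ] F [-1.6 -0.6  5.6] T [-0.07  0.12 -0.03] op -0.000 gf 2.3
t11.60 tcp [549.2 271.2 156. ] F [-0.2 -0.2  5.1] T [-0.14  0.09 -0.01] op 0.004 gf 2.7
local [-16.52208204  -7.82807473  40.5717407 ]
```

```bash
cat > l.py <<'E'
from g import *
PV=np.array([518,-106.5,70.5]);LY=-.46
Lz=R.from_euler('z',LY).as_matrix()
def LP(d,a,dx=0,dy=0):  # a: lean toward +x
    return PV+Lz@np.array([d*np.sin(a)+dx,dy,d*np.cos(a)])
def LO(a,flip=False):
    zt=-(Lz@np.array([np.sin(a),0,np.cos(a)])); yt=Lz@np.array([0,1.,0])*(-1 if flip else 1)
    return R.from_matrix(np.c_[np.cross(yt,zt),yt,zt]).as_euler('xyz')
E
python3 - <<'E'
from l import *
for f in (0,1):
    for a in (-.4,0,.4): print(f,a,LO(a,f),np.round(solve_ik(LP(64,a),LO(a,f)),2))
print(proj("scene",LP(100,-.4)),proj("top",LP(100,-.4)))
bot.movel(W(-16.5,-10,170,-.32),max_speed=250)
st();im=imaging.capture("scene");im2=imaging.capture("top")
cv2.imwrite("pics/m5.png",np.hstack([crop(im,320,215,40,50,10),crop(im2,94,145,40,50,10)]))
E
```

```text
0 -0.4 [3.14159265 0.4        2.68159265] [-0.3   0.12 -0.87  0.18 -0.06  0.15]
0 0 [3.14159265 0.         2.68159265] [-0.34  0.37 -0.39  0.81  0.    0.12]
0 0.4 [ 3.14159265 -0.4         2.68159265] [-0.37  0.73  0.13  1.37  0.04  0.09]
1 -0.4 [ 3.14159265 -0.4        -0.46      ] [-0.3   0.12 -0.87  0.18 -0.06 -2.99]
1 0 [ 3.14159265  0.         -0.46      ] [-0.34  0.37 -0.39  0.81  0.   -3.02]
1 0.4 [ 3.14159265  0.4        -0.46      ] [-0.37  0.73  0.13  1.37  0.04 -3.06]
[255.56383006 173.81715799] [261.12258796 201.78330108]
t12.27 tcp [543.9 309.2 277.9] F [ 0.9  0.4 -0.4] T [0.32 0.06 0.01] op 0.002 gf 0.0
```

View pics/m5.png

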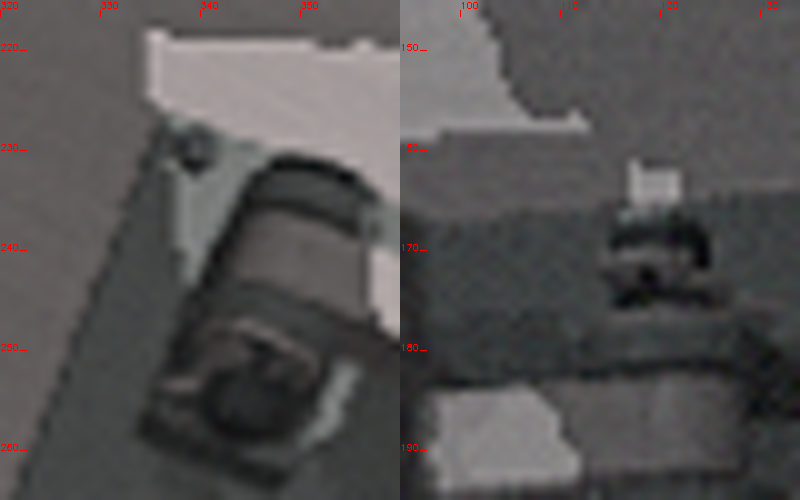

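```bash
sed -i 's/PV=np.array(\[518,/PV=np.array([520,/' l.py; python3 - <<'E'
from l import *
bot.move_ptp(LP(190,-.4),LO(-.4));bot.grip(.62);st()
print(bot.movel(LP(110,-.4),max_speed=200));st()
print(bot.movel(LP(66,-.4),max_speed=80,threshold=6));st()
bot.grip(0,20);s=st()
print("dev lever frame",Lz.T@(np.array(s["tcp_pos"])-LP(66,-.4)))
E
```

```text
t14.53 tcp [453.7 -73.6 245.5] F [-0.4  0.9 -0.1] T [0.17 0.32 0.01] op 0.618 gf 0.0
False
t15.07 tcp [481.4 -87.4 171.8] F [0.4 0.4 0.2] T [0.13 0.29 0.01] op 0.617 gf 0.0
False
t15.78 tcp [497.2 -95.1 131.8] F [-0.3 -0.3 -0.2] T [ 0.13  0.36 -0.04] op 0.619 gf 0.0
t16.12 tcp [497.2 -95.4 132. ] F [-2.7  0.4  5.8] T [-0.07  0.53 -0.08] op 0.294 gf 22.0
dev lever frame [ 0.29843466 -0.15013552  0.67575862]
```

```bash
python3 - <<'E'
from l import *
bot.grip(0,70);st()
bot.movel(LP(80,-.4),max_speed=50);st()
for a in np.linspace(-.3,.4,8):
    bot.movel(LP(80,a),rot=LO(a),max_speed=60);s=st()
    if np.linalg.norm(s["contact_force"])>40: print("high",a);break
E
```

```text
t16.34 tcp [497.2 -95.4 132.2] F [-5.3  1.1  8.9] T [ 0.04  0.68 -0.11] op 0.282 gf 68.1
t16.77 tcp [492.3 -92.9 144.5] F [ 4.7 -3.4 -6.1] T [-0.28 -0.   -0.17] op 0.283 gf 69.0
t17.06 tcp [498.4 -96.  146. ] F [ 1.1 -2.4 -7.2] T [-0.11 -0.08 -0.06] op 0.281 gf 69.0
t17.34 tcp [503.9 -98.7 147. ] F [-0.4 -0.1 -7.6] T [ 0.17  0.6  -0.23] op 0.274 gf 69.0
t17.62 tcp [ 511.2 -102.4  148.5] F [-2.  -0.6 -7. ] T [ 0.03  0.68 -0.25] op 0.281 gf 69.0
t17.91 tcp [ 519.5 -106.5  149.7] F [-1.7 -2.6 -7.5] T [-0.46  0.31  0.63] op 0.282 gf 69.0
t18.19 tcp [ 526.6 -110.1  149.3] F [-2.2 -2.6 -7.4] T [-0.66  0.29  0.71] op 0.278 gf 69.2
t18.48 tcp [ 533.7 -113.6  148.1] F [-3.8 -3.1 -7.3] T [-0.74  0.33  0.84] op 0.283 gf 69.4
t18.76 tcp [ 540.7 -117.   146.2] F [-5.9 -2.6 -7.5] T [-0.81  0.24  0.97] op 0.279 gf 69.4
t19.04 tcp [ 547.3 -120.4  143.4] F [-5.3 -3.8 -7.2] T [-0.83  0.15  1.09] op 0.277 gf 69.6
```

```bash
python3 - <<'E'
from l import *
bot.movel(LP(80,.42),rot=LO(.42),max_speed=40);st()
bot.movel(LP(65,.41),rot=LO(.41),max_speed=50,threshold=25);s=st()
print("dev",Lz.T@(np.array(s["tcp_pos"])-LP(65,.41)))
bot.grip(.62);bot.dwell(.3);s=st()
bot.movel(LP(150,.41),max_speed=200);st()
im=imaging.capture("scene");im2=imaging.capture("top")
cv2.imwrite("pics/m6.png",np.hstack([crop(im,218,165,66,55,6),crop(im2,232,155,66,55,6)]))
E
```

```text
t19.29 tcp [ 548.6 -121.   144.2] F [-4.6 -2.9 -6.6] T [-0.89 -0.    1.15] op 0.277 gf 69.6
t19.74 tcp [ 543.4 -118.4  132.2] F [-3.3 -4.5 -3.4] T [-0.89  0.14  1.08] op 0.277 gf 70.3
dev [ 0.30297828 -0.25655914  2.06100248]
t20.43 tcp [ 543.3 -118.   129.9] F [0.2 1.  0.4] T [-0.23 -0.34 -0.05] op 0.621 gf 0.0
t21.01 tcp [ 573.4 -133.   207.2] F [-0.8 -0.4 -0.8] T [-0.16 -0.36 -0.02] op 0.623 gf 0.0
```

View pics/m6.png

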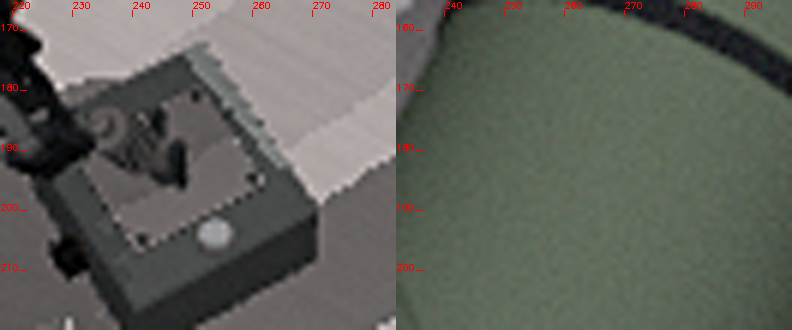

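```bash
python3 - <<'E'
from l import *
print(proj("scene",LP(100,.4)),proj("scene",LP(110,.4)))
bot.grip(.19)
h=bot.movel(LP(84,.4),rot=LO(.4),max_speed=60,threshold=9);s=st()
v=Lz.T@(np.array(s["tcp_pos"])-PV);print(h,"dist",np.hypot(v[0],v[2]),v)
bot.movel(LP(190,.4),max_speed=250);st()
E
```

```text
[233.84455876 185.63064778] [232.57631726 184.79426724]
t22.46 tcp [ 551.8 -122.2  154.6] F [ 1.6 -0.6  6.6] T [-0.1  -0.32  0.03] op 0.190 gf 3.5
True dist 91.28047549886207 [3.54909435e+01 2.09535665e-02 8.40982648e+01]
t23.01 tcp [ 586.5 -139.4  245.1] F [-0.9  0.2  0.3] T [-0.16 -0.41 -0.03] op 0.194 gf 0.0
```

```bash
python3 -c "
from h import *
bot.dwell(.3);print(bot.sign_off())"
```

```text
the job is handed in; nothing more can be done
None
```

The job is handed in: the cotter is home (crown about 41 mm from the pin axis by touch), and the toggle is over on its on side with the collar down (collar top about 91 mm from the pivot by touch). The verdict wasn't returned, and I took no final picture of the bystanders, though no unexpected contact showed in the force readings.

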